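# Turn a labelled tin to the code reader and clamp it

## Task

Turn the round tin on the turntable by pushing the turntable's pins, until the code label on the tin's side squarely faces the reader block. Then crank the clamp handle clockwise until the sliding jaw presses the tin firmly against the fixed jaw, and let go. Keep the tin upright in its place on the turntable and leave the bottles, jar, parts box and screwdriver round the fixture where they are.

Things in the scene. Friction and masses are not known exactly. Their poses are not given: they have to be found in the camera images.
- fixture: aluminium base plate fixed to the bench, 10 mm thick, 175 mm along its x and 330 mm along its y (from y = -120 to 210 mm) with a 190 mm wide extension to x = 165 mm under the reader. Its origin is on the bench under the turntable's axis; z up. Its -x side (towards the robot) is open.
- fixed_jaw (a point): middle of the face of the fixed jaw, on the fixture's -y side, 47 mm from the turntable's axis; the jaw is 30 mm wide along the fixture's x and 52 to 72 mm above the bench, its post 88 to 110 mm from the axis
- turntable (a joint): turning of the turntable about its vertical axis, rad, counter-clockwise from above is positive; any number of turns, it stays where it is left and takes about 2 N at a pin. Grey disc of 76 mm radius, top face 22 mm above the bench; a lip 6 mm high and 101 mm across keeps the tin centred; the tin turns with the disc
- pin0 (a point): centre of the top of the first of four upright dark steel drive pins on the turntable, 10 mm in diameter, 26 mm tall (from 22 to 48 mm above the bench), 66 mm from the turntable's axis, 90 degrees apart. The pins pass under the jaws with 4 mm to spare
- pin1 (a point): top of the second pin, 90 degrees counter-clockwise of pin0
- pin2 (a point): top of the third pin, across from pin0
- pin3 (a point): top of the fourth pin, across from pin1
- tin: plain dark steel tin standing centred on the turntable, 90 mm in diameter (too wide to grasp), 56 mm tall, its top 78 mm above the bench, 0.4 kg. Origin at the centre of its underside, z up, x points out through the middle of the label
- label (a point): middle of the white paper code label with black bars on the tin's side, 45 mm from the tin's axis, 25 mm above its underside; the label is about 43 mm wide and 30 mm tall, and a 14 mm wide paper tab runs from it over the rim onto the lid for 22 mm
- reader: grey code reader block with a dark window, 36x54x73 mm, fixed on the base plate beyond the turntable, its top 83 mm above the bench. The body's origin is not in the block but on the turntable's axis, 10 mm above the bench; its x axis points from there to the middle of the block, whose window is 102 mm and whose back is 140 mm from the axis
- jaw: sliding jaw of the clamp: bar with a flat head 30 mm wide along the fixture's x, 52 to 72 mm above the bench. Origin in the middle of the face that meets the tin; it slides along the fixture's -y towards the tin, 88 mm from the turntable's axis when fully open, about 44 mm when it clamps the tin
- crank (a joint): angle of the crank, rad: 0 fully open, grows as the crank is turned clockwise from above, which moves the jaw 10 mm a radian towards the tin; it clamps at about 4.4. It takes about 3 N at the handle and stays where it is left
- crank_axis (a point): point on the crank's vertical axis at the height of the middle of the handle, 112 mm above the bench, 165 mm from the turntable's axis along the fixture's +y; a rack housing 50x52 mm, 74 mm tall, stands below it; the handle runs on a circle of 38 mm radius about it
- handle (a point): middle of the upright black crank handle, a freely spinning sleeve of 17 mm diameter and 33 mm height, its top 127 mm above the bench; the crank arm below it has its top 92 mm above the bench
- flux_bottle_1: small brown bottle with a black cap, 37 mm across, 102 mm tall, standing on the bench behind the crank; a bystander, origin in the centre of its underside
- flux_bottle_2: small brown bottle with a black cap, 38 mm across, 90 mm tall, standing on the bench beside the fixed jaw; a bystander, origin in the centre of its underside
- solvent_dispenser: square light blue push-top bottle, 54x54x106 mm, standing on the bench right of the fixture; a bystander, origin in the centre of its underside
- driver_yellow: screwdriver with a yellow handle, 180 mm long along its own y, lying in front of the fixture; a bystander, origin in the centre of its underside
- part_box_1: tiny white lidded parts box, 31x27x18 mm, beyond the crank; a bystander, origin in the centre of its underside
- flux_jar: grey jar with a white cap, 50 mm across, 76 mm tall, left of the crank; a bystander, origin in the centre of its underside
Things that resemble listed ones, but are neither listed nor needed, are in the scene too. There is more than one size of the tin; the one meant has the size given above.

How it is judged (in metres and radians):
On the way, in this order (a step that is already met when the one before it is completed fails the run):
1. the label faces the reader within 0.2 rad while the jaw does not yet touch the tin (angle between the x axis of tin and the x axis of reader, either way round below 0.2 rad and x of label in the frame of reader above 0.03 m and contact force between jaw and tin below 0.3 N), for 0.2 s.
2. the jaw presses on the tin (angle between the x axis of tin and the x axis of reader, either way round below 0.2 rad and x of label in the frame of reader above 0.03 m and contact force between jaw and tin above 1.5 N), for 0.2 s.
At the end, for the whole second after the job is handed in: the label faces the reader within 0.2 rad, the jaw presses on the tin with more than 1.5 N, and the tin is at rest, upright within 0.08 rad, within 4 mm of the turntable's axis and down on the turntable (all of step 2 and angle between tin's own z axis and vertical below 0.08 rad and horizontal distance between tin and fixture below 0.004 m and z of tin in the frame of fixture below 0.026 m and linear speed of tin below 0.01 m/s); the robot touches nothing.
It fails at once if the tin is tipped by more than 0.3 rad (angle between tin's own z axis and vertical above 0.3 rad).
It fails at once if one of the six things round the fixture is moved by more than 25 mm (distance of any of flux_bottle_1, flux_bottle_2, solvent_dispenser, driver_yellow, part_box_1, flux_jar from where it was at the start of the episode above 0.025 m).
It also fails if it takes over 72 s, if anything falls off the work surface, if the arm or the gripper's body presses on something with over 40 N, if the wrist force passes 120 N, or if a joint passes its speed limit or range.

## Robot

A 6-joint arm with a two-finger parallel gripper is mounted at the origin on a cart in front of the work surface, level with it; the furniture and walls round the work are solid. World frame = base frame: x ahead of the robot, y to its left, z up, the work surface at z = 0. Lengths are in mm, angles in degrees, forces in N, time in s.
With the tool pointing down it reaches from about 350 to 725 mm from the base axis. Payload 6 kg.
Tool frame: the origin (TCP) lies midway between the tips of the shut fingers; the grasp point (between the pads) lies 19 mm behind it; z points along the fingers, y is the line along which they close (so a half turn about z gives the same grasp; the last joint's range is limited). The gripper opens to 85 mm and grips with 20 to 120 N. Pads are 22 mm wide; open, the fingers measure 114 mm over their backs; the gripper's body (76 mm by 85 mm) begins 54 mm behind the grasp point. The pads swing forward as they close: fully open they stand 13 mm farther back than shut.
Start: joints at [82.431, 2.303, 4.859, 0, -92.561, -19.12], TCP at [269.454, 536.067, 231.261] pointing down, gripper open.
Joint ranges: [-146.85, 146.85], [-73.84, 115.35], [-62.03, 85.46], [-188.31, 113.3], [-161.28, -10.13], [-171.36, 171.36]. Speed limits (degrees/s): [147.25, 147.25, 172.46, 180, 180, 180].

## Interface

Orientations are given as [roll, pitch, yaw] about the fixed x, y, z axes, in that order (R = Rz(yaw) Ry(pitch) Rx(roll)).
In Python, from plant import robot gives the robot as it stands.
- The arm moves only by the tool arm_command, never from a script. Its argument "motion" is a list of rows, each a list of 4 numbers: the shift along the tool's x, y, z in m, then the turn about the tool's z in rad. In form: [[tx, ty, tz, twist], ...]. A call has 1 to 5 rows; each row shifts and turns the commanded pose from where the row before left it, along the tool's axes as they then stand; what a row does not reach is not made up. A row lasts 1/12 s, in which the tool goes at most 41.7 mm and 7.16 degrees, less where a joint would pass 70% of its speed; a pose out of reach is approached as far as the arm can. A call with a gripper value outside its range is refused whole. "gripper" is the closure, from 0 (fully open) to 1 (shut), set as the call begins (left out, the last holds). The fingers move at their own pace and stop on an object; "squeeze" is the grip in N (left out, the last holds). Time passes only in rows, so rows that do not move let the fingers close. It gives the time, the measured TCP pose, the force, the opening and the grip force at its end, in the units of the state.
- robot.get_obs(): the state, without advancing time (a new reading comes with each control period).
- robot.camera(name): name is "scene" or "top" or "wrist"; returns the picture (480x640x3 uint8, red, green, blue); there is no depth.
- robot.camera_model(name): a dict with "camera_matrix" (3x3 intrinsics, pixels), "rvec" (rotation vector, rad) and "tvec" (3), from world to camera coordinates, as OpenCV has them. Camera axes: x right, y down, z forward; pixel columns grow to the right and rows downward; lengths in mm; the calibration is good to about 2 mm. A picture is of the moment at which its call begins: read the wrist's pose just before it. camera_model takes no time and is no camera call; for the wrist camera it gives the pose at the moment of the call.
- robot.sign_off(): hands the job in; it is judged then, once.
The state is a dict: "clock": time; "joint_pos": joint angles; "joint_velocities": joint speeds; "effort": joint torques, N m; "tcp_pos": TCP position; "orientation": TCP orientation; "force": force on the tool from outside, world axes, zero at the start; "wrist_torque": the same for the moment, N m; "width": opening from 0.0 (shut) to 1.0 (fully open); "grip_force": force on a finger pad.
Only numpy, scipy, OpenCV 4.12 (cv2) and the standard library are available. Lean on these libraries where they do the work, as an engineer would, in place of code of your own. Each camera call takes 0.05 s, during which the arm holds its last target. There are 200 camera calls.

## Working session

There is one attempt and no reset: what is moved stays moved. The work goes in short steps, Python scripts to look and compute and a tool call to move; the robot and the scene stay as the last step left them, time stands still between calls to the robot, and variables do not carry over. Pictures are saved under pics/ and viewed, at most 10 in all, crops included, and the job is handed in when it is done.

Besides the shell and the picture viewer there is one more tool, called after "Call:" as name([rows], argument=value, ...), one row to a line, values as JSON. arm_command: Moves the arm, as the interface text tells. Its arguments: {"type":"object","properties":{"motion":{"type":"array"},"gripper":{"type":"number"},"squeeze":{"type":"number"}},"required":["motion"]}

```bash
mkdir -p pics; ls; python3 - <<'E'
from plant import robot
import cv2
for n in ("scene","top"):
    cv2.imwrite(f"pics/{n}0.png",robot.camera(n)[:,:,::-1])
    print(n,robot.camera_model(n))
print(robot.get_obs())
E
```

```text
pics
scene {'camera_matrix': array([[483.20342262,   0.        , 318.41940278],
       [  0.        , 483.20342262, 239.95912421],
       [  0.        ,   0.        ,   1.        ]]), 'rvec': array([ 2.14492746, -0.95028328,  0.42828148]), 'tvec': array([-318.7986413 ,  353.61373708,  752.34718636])}
top {'camera_matrix': array([[480.79080314,   0.        , 318.23327016],
       [  0.        , 480.79080314, 243.02652642],
       [  0.        ,   0.        ,   1.        ]]), 'rvec': array([ 2.1324989 , -2.16588237,  0.18306185]), 'tvec': array([  37.35534138,  571.29634787, 1037.36041565])}
{'clock': 0.1, 'joint_pos': array([ 8.24316237e+01,  2.33448988e+00,  4.80812143e+00, -2.38865719e-02,
       -9.25648066e+01, -1.91205358e+01]), 'joint_velocities': array([-0.03152745, -0.06773844,  0.14416583, -0.00087567, -0.06844309,
        0.11262786]), 'effort': array([-5.16895292e-03, -3.69351840e+01,  3.48279798e+01,  6.95152089e+00,
       -4.51436514e-03,  7.45068519e-06]), 'tcp_pos': array([269.27502179, 535.82901736, 230.38493624]), 'orientation': array([ 1.79906038e+02, -7.31714656e-03, -2.66878562e+01]), 'force': array([0.17063827, 0.16501018, 0.27375528]), 'wrist_torque': array([ 0.0226553 , -0.02793551,  0.02083725]), 'grip_force': 0.0, 'width': 0.997458029636451}
```

View pics/scene0.png

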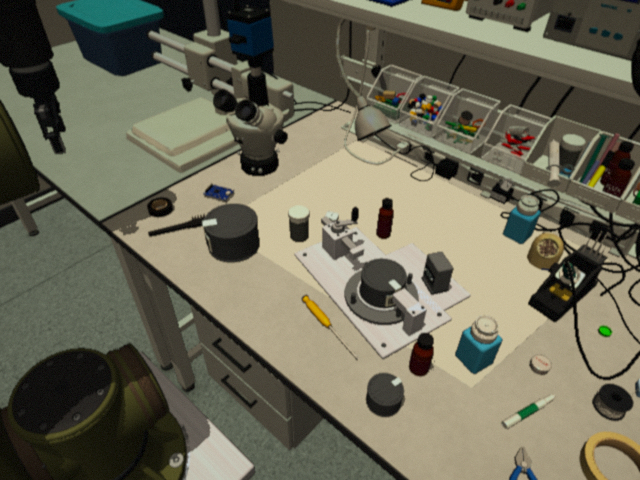

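View pics/top0.png

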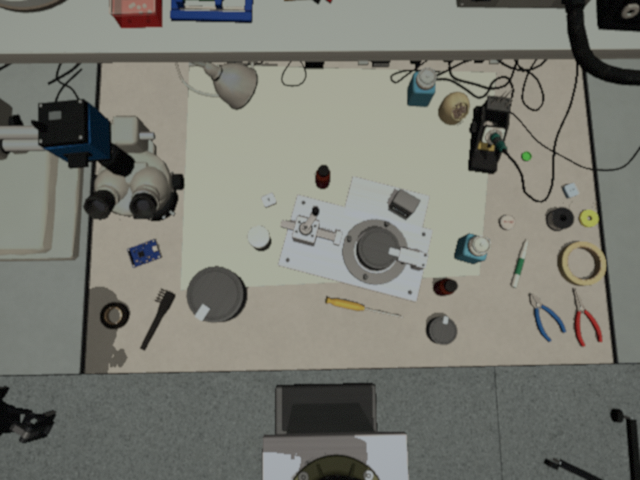

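Top view: the tin on the turntable is at (378,248), with similar tins at (216,293, bigger) and (441,328, smaller) off the fixture. The one on the turntable is the one meant. The crank handle is at about (315,210), the reader at (404,203) and the fixed jaw at about (405,257). Next is a close crop to check this.

```bash
python3 - <<'E'
import cv2
a=cv2.imread("pics/top0.png")[165:310,270:450]; cv2.imwrite("pics/topc.png",cv2.resize(a,None,fx=4,fy=4,interpolation=cv2.INTER_CUBIC))
a=cv2.imread("pics/scene0.png")[200:350,290:480]; cv2.imwrite("pics/scenec.png",cv2.resize(a,None,fx=4,fy=4,interpolation=cv2.INTER_CUBIC))
E
```

```text
(no output)
```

View pics/topc.png

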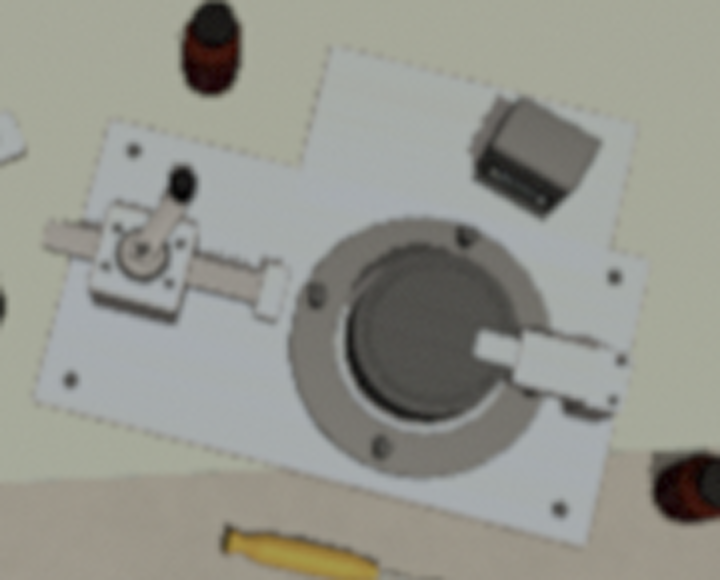

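View pics/scenec.png

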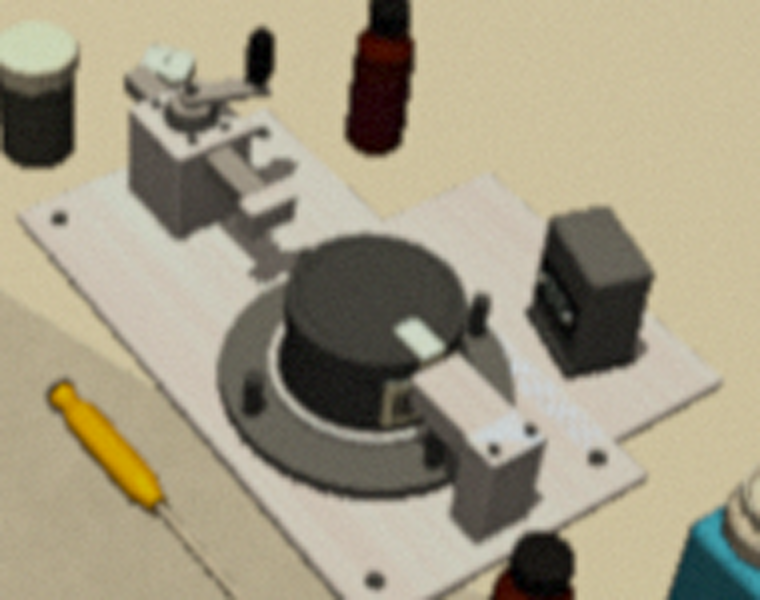

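The close crop confirms the choice. The tin's white tab lies at (495,348), pointing at the fixed jaw. Pins are at (465,236), (316,294) and (381,447), and the fourth is hidden under the jaw. The crank handle is at (182,180), its axis at (142,250), and the reader top is around (545,140).

```bash
cat > h.py <<'E'
from plant import robot
import cv2, numpy as np
def ray(cam,uv,z):
    m=robot.camera_model(cam) if isinstance(cam,str) else cam
    K=m["camera_matrix"];R=cv2.Rodrigues(m["rvec"])[0];t=np.ravel(m["tvec"])
    d=R.T@np.linalg.solve(K,[*uv,1]);c=-R.T@t
    return c+d*(z-c[2])/d[2]
def T(u,v,z): return ray("top",(270+u/4-.375,165+v/4-.375),z)
def proj(cam,P):
    m=robot.camera_model(cam)
    return cv2.projectPoints(np.float64(P).reshape(-1,1,3),m["rvec"],m["tvec"],m["camera_matrix"],None)[0][:,0]
E
python3 - <<'E'
from h import *
np.set_printoptions(precision=1,suppress=True)
pts=dict(plateNL=(108,120,10),plateFL=(35,400,10),plateFR=(585,545,10),plateR=(645,258,10),extNL=(333,47,10),extNR=(633,125,10),
pin_a=(465,236,48),pin_b=(316,294,48),pin_c=(381,447,48),handle=(183,176,127),crankax=(142,250,92),
tabin=(478,345,78),tabout=(515,352,78),rd1=(521,97,83),rd2=(600,145,83),rd3=(567,192,83),rd4=(490,145,83),
b1=(215,20,102),b2=(705,475,90),tinL=(355,330,78),tinR=(518,330,78),tinT=(432,247,78),tinB=(432,410,78), jawA=(268,258,72),jawB=(258,320,72),jawface1=(290,263,72),jawface2=(277,322,72),
discL=(289,340,22),discR=(552,330,22),discT=(425,216,22),discB=(415,479,22),drv=(225,540,10))
for k,v in pts.items(): print(k,T(*v))
E
```

```text
plateNL [693.   76.8  10. ]
plateFL [528.1 120.4  10. ]
plateFR [ 440.1 -192.9   10. ]
plateR [ 606.1 -236.1   10. ]
extNL [735.8 -57.   10. ]
extNR [ 686.  -233.1   10. ]
pin_a [ 613.3 -124.9   48. ]
pin_b [581.3 -39.9  48. ]
pin_c [494.8 -73.7  48. ]
handle [632.   34.7 127. ]
crankax [599.4  57.   92. ]
tabin [ 547.  -124.8   78. ]
tabout [ 542.9 -144.9   78. ]
rd1 [ 684.2 -153.3   83. ]
rd2 [ 656.5 -195.7   83. ]
rd3 [ 630.3 -176.3   83. ]
rd4 [ 657.2 -135.    83. ]
b1 [724.3  15.6 102. ]
b2 [ 473.7 -241.4   90. ]
tinL [556.2 -58.1  78. ]
tinR [ 554.9 -147.    78. ]
tinT [ 601.6 -101.7   78. ]
tinB [511.9 -98.5  78. ]
jawA [597.8 -12.   72. ]
jawB [563.4  -5.7  72. ]
jawface1 [594.8 -24.   72. ]
jawface2 [562.1 -16.1  72. ]
discL [559.1 -25.8  22. ]
discR [ 562.7 -177.1   22. ]
discT [ 630.4 -106.4   22. ]
discB [478.5 -95.4  22. ]
drv [446.3  12.6  10. ]
```

Worked out from the crop:
- **Axis:** about (554.5,-100.5).
- **Fixture:** yaw about -15.3°.
- **Pins:** -23.7° + 90k.
- **Tab:** about -105.5°.
- **Reader:** -32.2° at 121 mm, which matches the description.

The turntable needs about +73.5° counter-clockwise. I'll push the pin at 156° with shut fingers from about 131°, on the open side.

Call:
arm_command([
  [0,0,0,0.0973],
  [0,0,0,0.0973],
  [0,0,0,0.0973],
  [0,0,0,0.0973],
  [0.0301,0.0101,0,0],
], gripper=1)

```text
clock: 0.52
tcp_pos: [279.9, 508.6, 228.6]
orientation: [179.8, -0.1, -49.1]
force: [1.0, -1.1, -0.5]
width: 0.298
grip_force: 0.0
```

Call:
arm_command([
  [0.0301,0.0101,0,0],
  [0.0301,0.0101,0,0],
  [0.0301,0.0101,0,0],
  [0.0301,0.0101,0,0],
  [0.0301,0.0101,0,0],
])

```text
clock: 0.93
tcp_pos: [342.4, 358.5, 230.9]
orientation: [180.0, -0.0, -49.0]
force: [0.8, -0.6, 0.5]
width: 0.001
grip_force: 0.0
```

Call:
arm_command([
  [0.0301,0.0101,0,0],
  [0.0301,0.0101,0,0],
  [0.0301,0.0101,0,0],
  [0.0301,0.0101,0,0],
  [0.0301,0.0101,0,0],
])

```text
clock: 1.35
tcp_pos: [403.0, 211.8, 231.1]
orientation: [180.0, 0.0, -49.0]
force: [0.6, 0.3, -0.5]
width: -0.002
grip_force: 0.0
```

Call:
arm_command([
  [0.0301,0.0101,0,0],
  [0.0301,0.0101,0,0],
  [0.0301,0.0101,0,0],
  [0.0301,0.0101,0,0],
  [0.0301,0.0101,0,0],
])

```text
clock: 1.77
tcp_pos: [463.7, 65.1, 231.1]
orientation: [-180.0, 0.0, -49.0]
force: [-0.5, 0.3, 1.1]
width: 0.001
grip_force: 0.0
```

Call:
arm_command([
  [0.0301,0.0101,0,0],
  [0.0301,0.0101,0,0],
  [0.0301,0.0101,0,0],
  [0.0301,0.0101,0,0],
  [0,0,0,0],
])

```text
clock: 2.18
tcp_pos: [512.6, -54.7, 230.2]
orientation: [179.9, 0.0, -49.2]
force: [-1.2, 0.8, 0.4]
width: -0.004
grip_force: 0.0
```

```bash
python3 - <<'E'
from h import *
np.set_printoptions(precision=1,suppress=True)
m=robot.camera_model("wrist"); im=robot.camera("wrist")
import pickle; pickle.dump(m,open("w1.pkl","wb"))
cv2.imwrite("pics/w1.png",im[:,:,::-1])
C=np.array([554.5,-100.5])
def pol(r,a,z): a=np.radians(a); return [C[0]+r*np.cos(a),C[1]+r*np.sin(a),z]
P=[pol(66,156.3,48),pol(66,66.3,48),pol(66,-23.7,48),pol(34,-105.5,78),pol(121,-32.2,83),[*C,78],[636,35,127],[511,-51,28]]
print(proj("wrist",P))
E
```

```text
[[343.2 206.6]
 [251.  174.6]
 [280.6  71.7]
 [348.2 121.9]
 [263.1 -22.3]
 [313.7 145.8]
 [112.3 219.2]
 [314.8 207.9]]
```

View pics/w1.png

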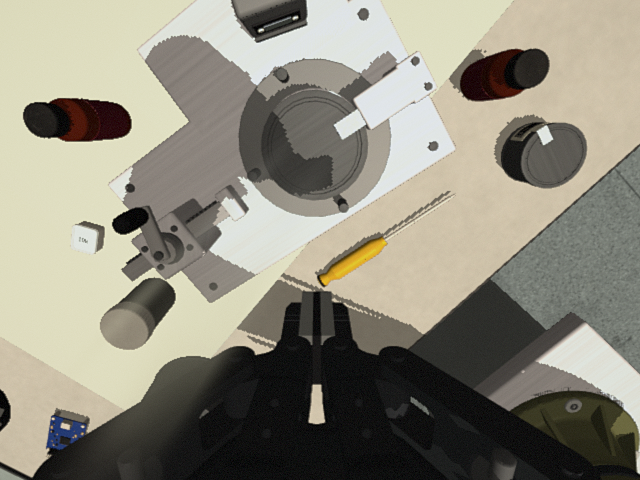

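The wrist view agrees with the prediction within about 3 px: pins at (342,204), (253,174) and (281,75), tab at (347,124). Now I lower to z≈31 and start the push.

Call:
arm_command([
  [0,0,0.038,0],
  [0,0,0.038,0],
  [0,0,0.038,0],
  [0,0,0.038,0],
  [0,0,0.028,0],
])

```text
clock: 2.65
tcp_pos: [510.2, -50.1, 47.6]
orientation: [179.9, 0.1, -49.0]
force: [-0.1, 0.2, -0.1]
width: 0.002
grip_force: 0.0
```

Call:
arm_command([
  [0,0,0.019,0],
  [0,0,0,0],
  [0.0004,0.0069,0,-0.105],
  [0.0004,0.0069,0,-0.105],
  [0,0,0,0],
])

```text
clock: 3.07
tcp_pos: [503.0, -60.7, 33.9]
orientation: [-179.9, -0.1, -36.7]
force: [0.1, -0.0, 0.2]
width: 0.0
grip_force: 0.0
```

Call:
arm_command([
  [0.0004,0.0069,0,-0.105],
  [0.0004,0.0069,0,-0.105],
  [0.0004,0.0069,0,-0.105],
  [0.0004,0.0069,0,-0.105],
  [0.0004,0.0069,0,-0.105],
])

```text
clock: 3.48
tcp_pos: [490.7, -91.9, 33.8]
orientation: [-179.9, -0.1, -6.7]
force: [-1.5, 3.1, 0.2]
width: -0.0
grip_force: 1.0
```

Call:
arm_command([
  [0.0004,0.0069,0,-0.105],
  [0.0004,0.0069,0,-0.105],
  [0.0004,0.0069,0,-0.105],
  [0.0004,0.0069,0,-0.105],
  [0,0,0,0],
])

```text
clock: 3.9
tcp_pos: [493.5, -120.2, 33.6]
orientation: [180.0, -0.1, 17.2]
force: [0.7, 0.4, -0.1]
width: 0.003
grip_force: 0.0
```

```bash
python3 - <<'E'
from h import *
im=robot.camera("top")[:,:,::-1]
cv2.imwrite("pics/top1c.png",cv2.resize(im[165:310,270:450],None,fx=4,fy=4,interpolation=cv2.INTER_CUBIC))
E
```

```text
(no output)
```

View pics/top1c.png

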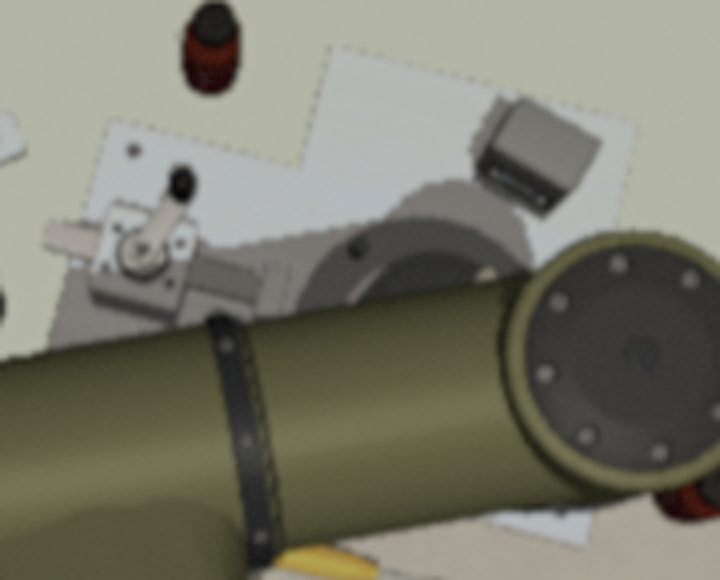

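The arm hides most of it, but one pin shows at (357,247) and the end of the tab at about (487,275).

```bash
python3 - <<'E'
from h import *
C=np.array([554.5,-100.5])
for p in [(357,247,48),(487,275,78)]:
    d=T(*p)[:2]-C; print(d,np.hypot(*d),np.degrees(np.arctan2(d[1],d[0])))
E
```

```text
[53.29760506 36.80358086] 64.76988706091022 34.62623229506452
[ 31.07236049 -30.7995668 ] 43.750484581630865 -44.74738420932235
```

Call:
arm_command([
  [0.0003,0.0058,0,-0.0885],
  [0.0003,0.0058,0,-0.0885],
  [0.0003,0.0058,0,-0.0885],
  [0,0,0,0],
  [0,-0.006,0,0],
])

```text
clock: 4.37
tcp_pos: [497.4, -130.6, 32.7]
orientation: [180.0, -0.0, 32.0]
force: [-0.2, 0.1, -0.2]
width: -0.005
grip_force: 0.0
```

Call:
arm_command([
  [-0.02,-0.01,-0.02,0],
  [-0.005,0,-0.04,0],
  [0,0,-0.04,0],
  [0,0,-0.04,0],
  [0,0,-0.03,0],
])

```text
clock: 4.78
tcp_pos: [470.5, -135.2, 206.6]
orientation: [179.8, -0.2, 32.1]
force: [0.9, -0.3, 0.6]
width: -0.003
grip_force: 0.0
```

Call:
arm_command([
  [-0.03,-0.02,0,0],
  [-0.03,-0.02,0,0],
  [-0.03,-0.02,0,0],
  [0,0,0,0],
  [0,0,0,0],
])

```text
clock: 5.2
tcp_pos: [361.6, -132.7, 204.0]
orientation: [179.9, -0.3, 32.2]
force: [0.3, 0.0, 0.1]
width: 0.001
grip_force: 0.0
```

```bash
python3 - <<'E'
from h import *
m=robot.camera_model("wrist"); w=robot.camera("wrist")[:,:,::-1]
import pickle; pickle.dump(m,open("w2.pkl","wb"))
im=robot.camera("top")[:,:,::-1]
a=cv2.resize(im[180:290,330:435],None,fx=3.6,fy=3.6,interpolation=cv2.INTER_CUBIC)
b=cv2.resize(w,(396*640//480//4*3,396//4*3)) 
h=np.zeros((396,a.shape[1]+b.shape[1],3),np.uint8); h[:a.shape[0],:a.shape[1]]=a; h[:b.shape[0],a.shape[1]:]=b
print(a.shape,b.shape)
cv2.imwrite("pics/c2.png",h)
E
```

```text
(396, 378, 3) (297, 396, 3)
```

View pics/c2.png

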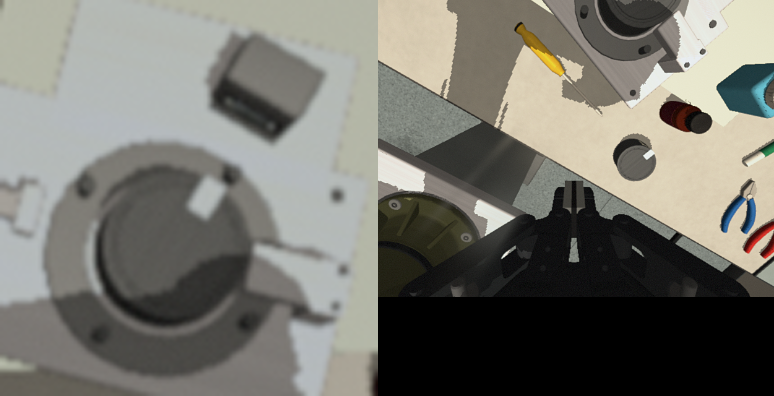

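The tab now points at the reader, with its middle at about (207,197) in the left crop. The pins are at (85,185), (231,174), (247,320) and (99,334), and the reader top's corners are about (237,34), (326,74), (289,128) and (204,85).

```bash
python3 - <<'E'
from h import *
f=lambda u,v,z: ray("top",(330+u/3.6-.36,180+v/3.6-.36),z)[:2]
P=[f(u,v,48) for u,v in [(85,184),(231,173),(247,319),(99,333)]]
C=np.mean(P,0); print(C)
an=lambda d:np.degrees(np.arctan2(d[1],d[0]))
for p in P: print(np.hypot(*(p-C)),an(p-C))
for u,v in [(207,197),(219,184),(196,211)]:
  p=f(u,v,78); print("tab",np.hypot(*(p-C)),an(p-C))
r=[f(u,v,83) for u,v in [(242,34),(326,74),(289,128),(211,80)]]; print("rd",an(np.mean(r,0)-C),np.hypot(*(np.mean(r,0)-C)), an(r[0]-r[3]),an(r[1]-r[2]))
E
```

```text
[554.46277202 -99.674165  ]
65.48031513147359 48.37797120848905
65.25012028101028 -41.036643391194545
65.0154581163588 -131.07261014394425
65.87991808653098 139.3646850331634
tab 36.59323775695186 -37.454156308362705
tab 47.53254491146245 -38.94794295377786
tab 25.56186570105782 -36.57402261930761
rd -31.16012852929574 117.92486656482568 -35.14796574113134 -35.98007499865959
```

Pins say about 72.6° was turned. The tab is at about -36° and the reader at about -32 to -35°, so it is within tolerance. Now I triangulate the handle from three views.

```bash
python3 - <<'E'
from h import *
import pickle
w1=pickle.load(open("w1.pkl","rb"))
for c,uv in [("top",(315.1,210.6)),("scene",(354.6,214.2)),(w1,(131,220))]: print(ray(c,uv,110.5))
# axis top (nut) and plate-derived
C=np.array([554.5,-100.1]); 
for y in (14.8,15.3,15.8):
    a=np.radians(y); print(C+165*np.array([np.sin(a),np.cos(a)]))
print(ray("scene",(290+192/4,200+100/4),92),ray(w1,(166,247),88), T(142,250,92))
E
```

```text
[631.44495902  35.18603523 110.5       ]
[629.1760221   34.10645879 110.5       ]
[629.46982996  34.21738762 110.5       ]
[596.64855006  59.42585912]
[598.03905324  59.05197405]
[599.42624076  58.66596893]
[594.57391824  50.90618241  92.        ] [598.33131556  48.95806732  88.        ] [599.44117374  57.03901079  92.        ]
```

Call:
arm_command([
  [0,0,0,0.112],
  [0,0,0,0.112],
  [0,0,0,0.112],
  [0,0,0,0.112],
  [0,0,0,0.112],
], gripper=0.45, squeeze=40)

```text
clock: 5.72
tcp_pos: [362.9, -132.9, 201.3]
orientation: [180.0, 0.2, -0.1]
force: [-0.8, -0.2, 0.2]
width: 0.549
grip_force: 0.0
```

Call:
arm_command([
  [0.027,-0.0167,0,0],
  [0.027,-0.0167,0,0],
  [0.027,-0.0167,0,0],
  [0.027,-0.0167,0,0],
  [0.027,-0.0167,0,0],
])

```text
clock: 6.13
tcp_pos: [498.7, -47.6, 200.7]
orientation: [179.9, 0.2, 0.2]
force: [0.2, 0.1, 0.4]
width: 0.551
grip_force: 0.0
```

Call:
arm_command([
  [0.027,-0.0167,0,0],
  [0.027,-0.0167,0,0],
  [0.027,-0.0167,0,0],
  [0.027,-0.0167,0,0],
  [0,0,0,0],
])

```text
clock: 6.55
tcp_pos: [607.4, 21.3, 196.5]
orientation: [179.9, 0.4, 0.3]
force: [0.0, -0.6, -1.6]
width: 0.55
grip_force: 0.0
```

```bash
python3 - <<'E'
from h import *
np.set_printoptions(precision=1,suppress=True)
o=robot.get_obs(); print(o["tcp_pos"],o["orientation"],o["width"])
cv2.imwrite("pics/w3.png",robot.camera("wrist")[:,:,::-1])
import pickle; pickle.dump(robot.camera_model("wrist"),open("w3.pkl","wb"))
print(proj("wrist",[[630,34.6,127],[630,34.6,94],[554.5,-100,78]]))
E
```

```text
[607.4  21.3 196.5] [179.9   0.4   0.3] 0.5504654224035357
[[293.7 216.9]
 [296.5 204.5]
 [456.3 286.7]]
```

View pics/w3.png

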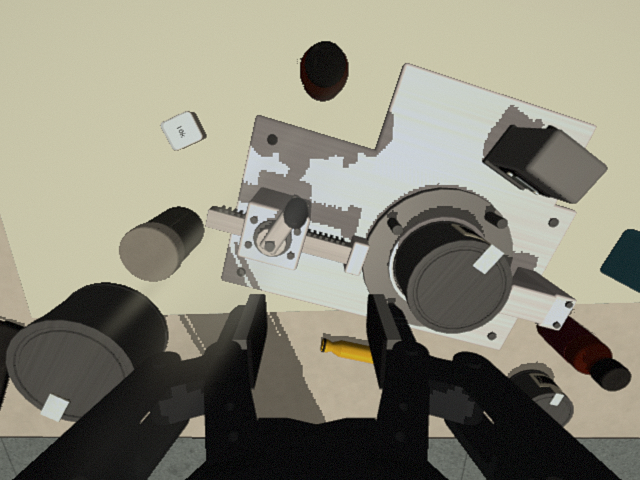

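Wrist view: handle top at about (295,210), tab from (477,270) to (500,250), tin lid centre at about (460,288), reader top around (535,128), (607,168), (575,203) and (524,172), fixed jaw and bystanders unmoved.

```bash
python3 - <<'E'
from h import *
import pickle
np.set_printoptions(precision=1,suppress=True)
m=pickle.load(open("w3.pkl","rb"))
an=lambda d:np.degrees(np.arctan2(d[1],d[0]))
print("handle",ray(m,(295,210),127),"hub",ray(m,(267,245),92))
C=ray(m,(460,288),78)[:2];print("C",C)
for uv in [(477,270),(488,260),(500,250)]: p=ray(m,uv,78)[:2]-C; print("tab",an(p),np.hypot(*p))
for uv in [(394,222),(496,219)]: p=ray(m,uv,48)[:2]-[554.5,-100]; print("pin",an(p),np.hypot(*p))
r=[ray(m,uv,83)[:2] for uv in [(552,131),(607,168),(576,203),(524,172)]]; print("rd",r,an(np.mean(r,0)-C),an(r[1]-r[2]))
E
```

```text
handle [634.6  33.7 127. ] hub [597.4  58.   92. ]
C [ 553.3 -103.4]
tab -34.90870160361049 20.675949552357448
tab -36.76959372815323 32.58106459420218
tab -38.452551427820396 44.76016325354901
pin 46.26945094817212 70.15133137742536
pin -37.55143934583038 65.0613904421079
rd [array([ 681.9, -148.7]), array([ 655.9, -195.7]), array([ 629.2, -179.6]), array([ 652.7, -134.7])] -31.083990168134928 -31.2071747512702
```

Call:
arm_command([
  [0.0236,-0.0137,0.02,0],
  [0,0,0.02,0],
  [0,0,0,0],
  [0,0,0,0],
])

```text
clock: 6.93
tcp_pos: [627.3, 31.9, 160.4]
orientation: [179.9, 0.2, 0.3]
force: [-0.8, 0.2, 1.7]
width: 0.547
grip_force: 0.0
```

Call:
arm_command([
  [0.0037,-0.003,0.02,0],
  [0,0,0.02,0],
  [0,0,0.02,0],
  [0,0,0,0],
  [0,0,0,0],
])

```text
clock: 7.35
tcp_pos: [631.6, 34.7, 103.4]
orientation: [179.9, -0.0, 0.3]
force: [0.6, -0.7, 0.7]
width: 0.547
grip_force: 0.0
```

Call:
arm_command([
  [0,0,0,0],
  [0,0,0,0],
  [0,0,0,0],
  [0,0,0,0],
  [0,0,0,0],
], gripper=1, squeeze=40)

```text
clock: 7.77
tcp_pos: [632.7, 35.5, 104.8]
orientation: [-180.0, -0.2, 0.3]
force: [-0.9, 0.7, 7.7]
width: 0.174
grip_force: 39.1
```

```bash
python3 - <<'E'
import numpy as np
a=np.radians(-35-np.arange(0,19)*14)
p=38*np.c_[np.cos(a),-np.sin(a)]
print(np.round(np.diff(p,axis=0),1).tolist()); print(np.round(np.c_[598.3+p[:,0],58.3-p[:,1]][[5,10,15,18]],1).tolist())
E
```

```text
[[-6.2, 6.9], [-7.7, 5.2], [-8.7, 3.2], [-9.2, 1.0], [-9.2, -1.3], [-8.6, -3.5], [-7.5, -5.4], [-6.0, -7.1], [-4.1, -8.3], [-1.9, -9.1], [0.3, -9.3], [2.6, -8.9], [4.6, -8.0], [6.4, -6.7], [7.9, -4.9], [8.8, -2.9], [9.2, -0.6], [9.1, 1.6]]
[[588.5, 21.6], [560.4, 55.0], [582.2, 92.7], [609.4, 94.6]]
```

Call:
arm_command([
  [-0.0062,0.0069,0,0],
  [-0.0077,0.0052,0,0],
  [-0.0087,0.0032,0,0],
  [-0.0092,0.001,0,0],
  [-0.0092,-0.0013,0,0],
])

```text
clock: 8.18
tcp_pos: [592.3, 20.2, 104.8]
orientation: [-180.0, -0.3, 0.3]
force: [4.0, 3.2, 5.5]
width: 0.173
grip_force: 39.2
```

Tracking well, with small forces. Next two fifths.

Call:
arm_command([
  [-0.0086,-0.0035,0,0],
  [-0.0075,-0.0054,0,0],
  [-0.006,-0.0071,0,0],
  [-0.0041,-0.0083,0,0],
  [-0.0019,-0.0091,0,0],
])

```text
clock: 8.6
tcp_pos: [563.4, 53.0, 104.8]
orientation: [179.9, -0.2, 0.3]
force: [4.2, -4.0, 5.9]
width: 0.176
grip_force: 39.3
```

Call:
arm_command([
  [0.0003,-0.0093,0,0],
  [0.0026,-0.0089,0,0],
  [0.0046,-0.008,0,0],
  [0,0,0,0],
])

```text
clock: 8.93
tcp_pos: [571.0, 80.2, 104.8]
orientation: [180.0, -0.2, 0.4]
force: [0.5, 1.4, 10.9]
width: 0.17
grip_force: 39.6
```

Call:
arm_command([
  [0.0064,-0.0067,0,0],
  [0.0079,-0.0049,0,0],
  [0.0088,-0.0029,0,0],
  [0,0,0,0],
])

```text
clock: 9.27
tcp_pos: [594.5, 94.7, 104.8]
orientation: [180.0, -0.2, 0.4]
force: [0.7, 1.0, 8.5]
width: 0.171
grip_force: 39.6
```

Call:
arm_command([
  [0.0046,-0.0005,0,0],
  [0.0046,0,0,0],
  [0,0,0,0],
])

```text
clock: 9.52
tcp_pos: [602.9, 95.3, 104.7]
orientation: [-180.0, -0.1, 0.4]
force: [-1.1, 2.1, 8.8]
width: 0.174
grip_force: 39.7
```

Call:
arm_command([
  [0.0035,0.0007,0,0],
  [0.0035,0.0009,0,0],
  [0,0,0,0],
])

```text
clock: 9.77
tcp_pos: [606.6, 94.9, 104.6]
orientation: [-179.9, 0.3, 0.4]
force: [-18.8, 7.0, 16.5]
width: 0.172
grip_force: 40.5
```

Call:
arm_command([
  [0.0025,0.0008,0,0],
  [0,0,0,0],
])

```text
clock: 9.93
tcp_pos: [607.6, 94.8, 104.5]
orientation: [-179.9, 0.4, 0.4]
force: [-25.0, 10.2, 19.2]
width: 0.176
grip_force: 40.9
```

It clamps at about 4.3 rad with some 25 N at the handle. Hold briefly, release and lift.

Call:
arm_command([
  [0,0,0,0],
  [0,0,0,0],
  [0,0,0,0],
])

```text
clock: 10.18
tcp_pos: [607.6, 94.8, 104.4]
orientation: [-179.9, 0.4, 0.5]
force: [-24.1, 9.8, 19.7]
width: 0.171
grip_force: 40.9
```

Call:
arm_command([
  [0,0,0,0],
  [0,0,0,0],
  [0,0,0,0],
  [0,0,0,0],
], gripper=0.45)

```text
clock: 10.52
tcp_pos: [611.4, 92.1, 101.7]
orientation: [180.0, 0.1, 0.3]
force: [-1.2, 0.2, 0.6]
width: 0.547
grip_force: 0.0
```

Call:
arm_command([
  [0,0,-0.02,0],
  [0,0,-0.035,0],
  [0,0,-0.04,0],
  [-0.03,0,-0.02,0],
  [-0.04,0,0,0],
])

```text
clock: 10.93
tcp_pos: [543.8, 91.6, 221.5]
orientation: [-180.0, -0.3, 0.2]
force: [-1.0, 0.4, 1.8]
width: 0.548
grip_force: 0.0
```

Call:
arm_command([
  [-0.04,0,0,0],
  [-0.04,0,0,0],
  [-0.04,0,0,0],
  [0,0,0,0],
  [0,0,0,0],
])

```text
clock: 11.35
tcp_pos: [420.7, 91.2, 218.8]
orientation: [-179.8, -0.2, 0.4]
force: [0.1, -0.1, -0.5]
width: 0.548
grip_force: 0.0
```

```bash
python3 - <<'E'
from h import *
im=robot.camera("top")[:,:,::-1]
cv2.imwrite("pics/top4.png",cv2.resize(im[165:310,270:450],None,fx=4,fy=4,interpolation=cv2.INTER_CUBIC))
E
```

```text
(no output)
```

View pics/top4.png

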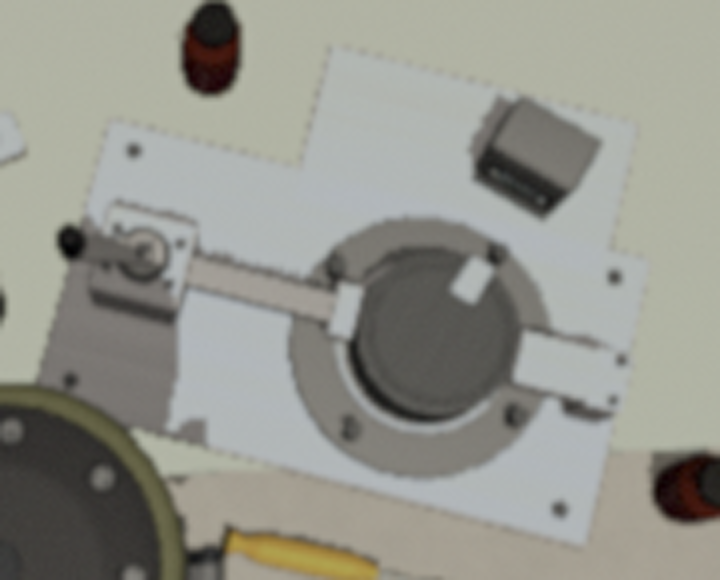

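The jaw is on the tin, which is seated between both jaws. The tab is at (473,279), the pins at (337,267) and (497,254), and the bystanders are unmoved. Check the angle, then hand in if it is fine.

```bash
python3 - <<'E'
from h import *
an=lambda d:np.degrees(np.arctan2(d[1],d[0]))
P=[T(u,v,48)[:2] for u,v in [(337,267),(497,254),(515,415),(350,428)]];C=np.mean(P,0)
pa=[an(p-C) for p in P]; ta=an(T(473,279,78)[:2]-C); print(C,pa,ta)
if -42<ta<-25: print(robot.sign_off())
E
```

```text
[ 554.07129345 -100.11041872] [np.float64(48.53033950357677), np.float64(-41.16787462930393), np.float64(-131.09847933230577), np.float64(138.18975646077286)] -38.55905495932146
the job is handed in; nothing more can be done
None
```

I turned the label to within about 4–7° of the reader (11.5° allowed), clamped the tin and handed the job in at about 11.4 s; handing in returned no verdict.

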